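# Open the tight nut jar in its stand

### The job

The square jar of hazelnuts is not quite down in its wooden stand: press straight down on its red cap until the jar is fully home, so that the stand braces it. Then grip the cap, unscrew it anticlockwise (seen from above) until its threads let go, without pulling the jar up again, and lift it straight off. Finish while still holding the cap in the gripper, level and still, a few centimetres clear above the jar's open mouth; do not put it down, and leave the other things alone.

Things in the scene. Friction and masses are not known exactly. Their poses are not given: they have to be found in the camera images.
- stand: wooden jar stand, 116 x 116 mm and 45 mm high with its black rubber lip, fixed to the worktop; a square well in the middle holds the jar and keeps it from turning. Origin: centre of its underside; x and y along its sides, z up
- jar (a joint): how far the jar has been pushed down into the stand, in m: 0 at the start (standing 8 mm proud), 0.008 = fully home (its glass bead rests on the rubber lip, a hard stop), negative if pulled up. It slides stiffly straight up and down on the stand's axis and cannot turn: it takes about 8 N to push down and about 22 N to pull up, and stays where it is left
- jar_mouth (a point): centre of the rim of the jar's neck (neck 43 mm wide), under the cap; 116 mm above the worktop when the jar is home, and moves with the jar. Axes as the stand's. The square glass jar is 62 mm wide (its bead 70 mm, resting on the lip), shoulder 10 mm below the cap's lower edge
- cap: round red screw cap with fine ribs and a white dot near the edge of its top, 63 mm in diameter (65 mm over the ribs), 27 mm high. Origin: centre of its lower edge; z up; x toward the white dot. Tight, its lower edge lies 22 mm below the jar's rim. A springy seal pushes it up with about 15 N against two lugs (a short thread): up to about 0.8 N m to turn
- cap_top (a point): centre of the cap's top, axes as the cap's. The cap's x starts within 0.22 rad of the jar's; it lets go at about 0.75 rad anticlockwise from the jar's x (a turn of 0.5 to 1.0 rad), popping up about 2 mm (or pushing up with the seal's push if held down), and turns about 1.3 rad further to a hard stop. Still caught it cannot be lifted; pulling hard brings the jar up
- mixing_bowl: purple bowl, 125 mm wide, 61 mm high, bystander; origin at the centre of its underside
- salt: glass salt shaker, 44 mm wide, 90 mm high, bystander; origin at the centre of its underside
- spoon: wooden spoon, 310 mm long, lying flat, bystander; origin at the middle of its underside
- small_spoon: steel teaspoon, 130 mm long, lying flat, bystander; origin at the middle of its underside
There are look-alikes about, which are no part of the job. There is more than one size of the cap; the job needs the larger.

How it is judged:
By the outcome, as a careful person would: the job done as asked, in the order asked, and still so for the second after the job is handed in, while the arm keeps its last pose, push and grip.
It also fails if it takes over 48 s, if anything falls off the work surface, if the arm or the gripper's body presses on something with over 40 N, if the wrist force passes 120 N, or if a joint passes its speed limit or range.

### The arm

A 6-joint arm with a two-finger parallel gripper is mounted at the origin on a cart in front of the work surface, level with it; the furniture and walls round the work are solid. World frame = base frame: x ahead of the robot, y to its left, z up, the work surface at z = 0. Lengths are in m, angles in rad, forces in N, time in s.
With the tool pointing down it reaches from about 0.3 to 0.775 m from the base axis. Payload 14.6 kg.
Tool frame: the origin (TCP) lies on the centre line of the jaws, within the pads' length; the fingertips stand 11 mm ahead of it and the grasp point (between the pads) lies 8 mm behind it; z points along the fingers, y is the line along which they close (so a half turn about z gives the same grasp; the last joint's range is limited). The gripper opens to 85 mm and grips with 20 to 120 N. Pads are 22 mm wide; open, the fingers measure 114 mm over their backs; the gripper's body (76 mm by 85 mm) begins 54 mm behind the grasp point. The pads swing forward as they close: fully open they stand 13 mm farther back than shut.
Start: joints at [-1.187, 0.3, 1.521, -0, 1.321, -0.067], TCP at [0.24, -0.495, 0.242] pointing down, gripper open.
Joint ranges: [-3.03, 3.03], [-0.79, 2.21], [0.23, 2.52], [-1.04, 4.18], [0, 3.07], [-2.55, 2.55]. Speed limits (rad/s): [2.22, 2.22, 2.57, 3.14, 3.14, 3.14].

### API

Orientations are given as a unit quaternion [w, x, y, z].
In Python, from station import * gives the robot as it stands. Calls block until the motion is done:
- move_ptp(position, orientation): joint-space move of the TCP to a pose.
- movel(position, attitude=None, v=0.15, contact_N=None): straight line of the TCP; attitude=None keeps the orientation; v is the mean speed in m/s. With contact_N (N) it stops when the force on the tool has changed by that much, and returns True; else False.
- goto_joints(angles): joint-space move.
- gripper_open() and grasp(effort=None): open the fingers fully, or close them until they stop; effort is the grip in N (None keeps the last).
- hold(seconds).
- ik(position, orientation): joint angles nearest the present ones, or None.
- get_state(): the state.
- camera(name): name is "scene" or "side" or "wrist"; returns a dict with "image" (420x560x3 uint8, red, green, blue), "range_z" (420x560 float32, m along the optical axis (not along the pixel's ray), 0 where there is no reading), "fovy" (degrees; the focal length in pixels is half the picture's height over the tangent of half this angle, whatever the lens; pixels are square), "cx", "cy" (the principal point, pixels), "R" (3x3) and "t" (3): a world point X has camera coordinates R X + t. Camera axes: x right, y down, z forward; pixel columns grow to the right and rows downward; lengths in m; the calibration is good to about 2 mm. The wrist camera is an equidistant fisheye: a pixel r from the principal point sees the ray r / f radians off the axis. A picture is of the moment at which its call begins.
A pose or a line that the arm cannot do raises IKError and nothing moves.
- job_done(): hands the job in; it is judged then, once.
The state is a dict: "clock": time; "q": joint angles; "qd": joint speeds; "effort": joint torques, N m; "tool_pos": TCP position; "eef_rot": TCP orientation; "ft_force": force on the tool from outside, world axes, zero at the start; "wrist_torque": the same for the moment, N m; "grip_width": finger opening in m; "finger_force": force on a finger pad.
Only numpy, scipy, OpenCV 4.12 (cv2) and the standard library are available. Lean on these libraries where they do the work, as an engineer would, in place of code of your own. Each camera call takes 0.05 s, during which the arm holds its last target. There are 200 camera calls.

## Working session

There is one attempt and no reset: what is moved stays moved. The work goes in short steps, each a Python script; the robot and the scene stay as the last script left them, time stands still between calls to the robot, and variables do not carry over. Pictures are saved under pics/ and viewed, at most 10 in all, crops included, and the job is handed in when it is done.

```bash
mkdir -p pics; ls
python3 - <<'E'
from station import *
import cv2,numpy as np
for n in("scene","side"):
    c=camera(n); np.savez(f"pics/{n}0.npz",**c); cv2.imwrite(f"pics/{n}0.png",c["image"][:,:,::-1]); print(n,c["fovy"],c["cx"],c["cy"],(-c["R"].T@c["t"]).round(3))
s=get_state();print(s["clock"],s["ft_force"],s["grip_width"],s["eef_rot"])
E
```

```text
pics
scene 45.71317179634705 278.9489339088934 213.5000609300206 [-0.51   0.706  0.841]
side 44.054810107351855 281.24035986713136 202.3065752143886 [0.134 1.079 0.766]
0.1 [ 0.01566147 -0.18094385 -0.26078927] 0.08532244068573877 [-5.18567918e-04  9.74704983e-01  2.23494789e-01 -8.43084750e-05]
```

View pics/scene0.png

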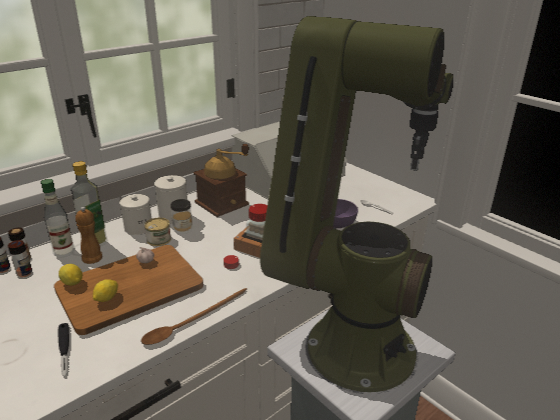

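View pics/side0.png

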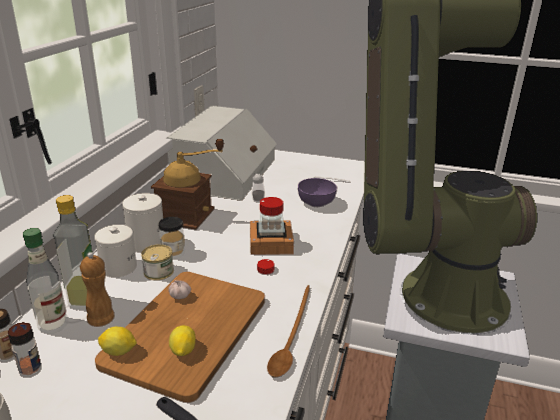

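Candidates for the cap: the red cap on the jar in the wooden stand (scene 260,212; side 271,205), the loose small red cap on the worktop (scene 231,262; side 265,267), and the black-lidded jar (scene 180,208). By the description it is the one on the jar in the stand. I'll check it in a crop and locate it.

```bash
cat > h.py <<'E'
import cv2,numpy as np
def ray(c,u,v):
    f=c["image"].shape[0]/2/np.tan(np.radians(c["fovy"])/2)
    d=c["R"].T@np.array([(u-c["cx"])/f,(v-c["cy"])/f,1]); return -c["R"].T@c["t"],d
def onplane(c,u,v,z):
    o,d=ray(c,u,v); return o+d*(z-o[2])/d[2]
def fray(c,u,v):
    f=c["image"].shape[0]/2/np.tan(np.radians(c["fovy"])/2)
    x=np.array([u-c["cx"],v-c["cy"]]);r=np.hypot(*x);a=r/f
    return -c["R"].T@c["t"],c["R"].T@np.array([*(x/max(r,1e-9)*np.sin(a)),np.cos(a)])
def red(img):
    h=cv2.cvtColor(img,cv2.COLOR_RGB2HSV)
    return (((h[...,0]<6)|(h[...,0]>172))&(h[...,1]>150)&(h[...,2]>60)).astype(np.uint8)
def points(c):
    f=c["image"].shape[0]/2/np.tan(np.radians(c["fovy"])/2)
    v,u=np.mgrid[:420,:560];z=c["range_z"]
    P=np.stack([(u-c["cx"])/f*z,(v-c["cy"])/f*z,z],-1)
    return (P-c["t"])@c["R"]
E
python3 - <<'E'
from h import *
ims=[]
for n,(u,v) in dict(scene=(260,215),side=(271,220)).items():
    c=dict(np.load(f"pics/{n}0.npz")); m=red(c["image"]); 
    k,l,s,ce=cv2.connectedComponentsWithStats(m)
    P=points(c)
    for i in range(1,k):
        if s[i,4]>30:
            p=P[(l==i)&(c["range_z"]>0)]
            print(n,s[i],ce[i].round(1),np.percentile(p,[2,50,98],axis=0).round(3).tolist())
            t=p[p[:,2]>np.percentile(p[:,2],95)-.006]; print(' top',t.mean(0).round(4),t.min(0).round(3),t.max(0).round(3))
    im=c["image"][v-45:v+45,u-45:u+45]; ims.append(cv2.resize(im,(400,400),interpolation=cv2.INTER_CUBIC))
cv2.imwrite("pics/crop.png",np.hstack(ims)[:,:,::-1])
# wooden stand top edges
E
```

```text
scene [249 204  18  17 234] [258.  211.4] [[0.46, -0.12, 0.108], [0.483, -0.085, 0.129], [0.515, -0.064, 0.134]]
 top [ 0.4843 -0.0885  0.134 ] [ 0.194 -0.127  0.127] [0.52  0.124 0.331]
scene [224 256  14   8  94] [230.3 259.5] [[0.446, 0.013, 0.017], [0.464, 0.032, 0.02], [0.485, 0.051, 0.024]]
 top [0.4646 0.032  0.0198] [0.443 0.01  0.017] [0.488 0.054 0.024]
side [260 197  23  18 361] [271.  205.7] [[0.459, -0.123, 0.105], [0.486, -0.08, 0.126], [0.516, -0.064, 0.13]]
 top [ 0.4878 -0.0928  0.1277] [ 0.458 -0.13   0.124] [ 0.519 -0.064  0.131]
side [257 259  17  15 202] [265.3 266.2] [[0.443, 0.014, 0.004], [0.462, 0.04, 0.017], [0.483, 0.054, 0.02]]
 top [0.4629 0.0344 0.0175] [0.442 0.011 0.014] [0.485 0.056 0.022]
side [ 41 301  12   4  32] [ 45.9 302.5] [[0.811, 0.388, 0.078], [0.819, 0.395, 0.082], [0.829, 0.399, 0.086]]
 top [0.8198 0.3948 0.083 ] [0.81  0.389 0.08 ] [0.829 0.399 0.086]
```

View pics/crop.png

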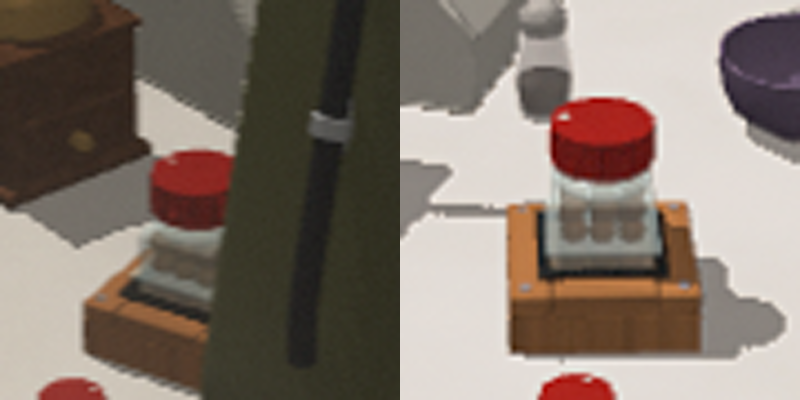

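The crop shows the red cap with its white dot (side pixel about 263,201), sitting on the square jar in the wooden stand. The loose cap is a smaller one on the worktop. Next I'll move above the jar for a close wrist-camera look.

Run:
```python
from h import *
from station import *
c=dict(np.load("pics/side0.npz"));P=points(c)
print("dot",onplane(c,263.1,201.3,.129).round(4))
b=P[105:185,170:275].reshape(-1,3);b=b[(b[:,2]>.1)&(b[:,0]<1.2)];print("breadbox etc min/max",np.percentile(b,[1,99],axis=0).round(3))
s=P[175:200,253:264].reshape(-1,3);s=s[s[:,2]>.03];print("salt",np.median(s,0).round(3),s[:,2].max().round(3))
def q(y):return [0,np.cos(y/2),np.sin(y/2),0]
print(ik([.488,-.096,.26],q(.9)))
move_ptp([.488,-.096,.26],q(.9))
w=camera("wrist");np.savez("pics/w1.npz",**w);cv2.imwrite("pics/w1.png",w["image"][:,:,::-1])
print(get_state()["clock"],w["fovy"],(-w["R"].T@w["t"]).round(3),get_state()["ft_force"])
```

```text
dot [ 0.5101 -0.0902  0.129 ]
breadbox etc min/max [[ 0.663 -0.784  0.102]
 [ 0.924 -0.112  0.258]]
salt [ 0.601 -0.322  0.059] 0.766
[-2.67897163e-01  1.67909575e-01  1.64179159e+00 -4.44089210e-16
  1.33189149e+00  4.02899164e-01]
1.8667 65.70646984690485 [ 0.538 -0.034  0.391] [0.05040127 0.35009064 0.72099863]
```

View pics/w1.png

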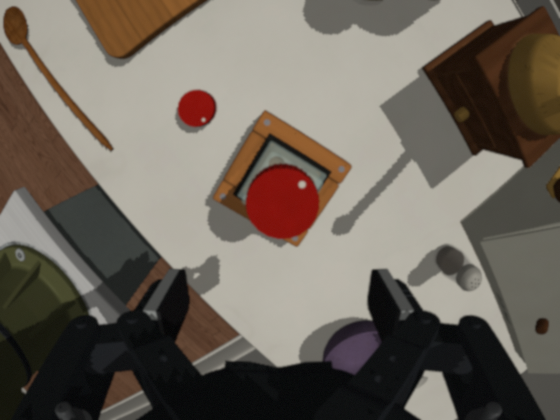

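The wrist view shows the red cap at (283,202) with its dot at (302,184). The stand's corners are near (265,113), (350,166), (297,245) and (215,198). The small loose cap is at (197,108).

Run:
```python
from h import *
w=dict(np.load("pics/w1.npz"))
def pl(u,v,z):
    o,d=fray(w,u,v);return (o+d*(z-o[2])/d[2])[:2]
m=red(w["image"]);k,l,s,ce=cv2.connectedComponentsWithStats(m);i=1+s[1:,4].argmax()
cn=max(cv2.findContours((l==i).astype(np.uint8),0,1)[0],key=cv2.contourArea)[:,0]
g=np.array([pl(u,v,.129) for u,v in cn],np.float32)
# outline: keep the top's circle (ray hits sides at inner edge): min enclosing
print("enclosing",cv2.minEnclosingCircle(g),"bbox",cv2.fitEllipse(g))
hsv=cv2.cvtColor(w["image"],cv2.COLOR_RGB2HSV)
hull=np.zeros_like(m);cv2.fillConvexPoly(hull,cv2.convexHull(cn),1)
d=(hull>0)&(w["image"].min(2)>110);d=cv2.erode(hull,np.ones((5,5)))*d;v,u=np.nonzero(d);print("dot px",u.mean(),v.mean(),len(u))
dot=pl(u.mean(),v.mean(),.129);print("dot",dot)
c=np.array([pl(*p,.040) for p in [(265,113),(350,166),(297,245),(215,198)]]);print("stand centre",c.mean(0),"sides",np.linalg.norm(np.roll(c,-1,0)-c,axis=1))
e=np.roll(c,-1,0)-c;print("edge yaw mod 90",np.degrees(np.arctan2(e[:,1],e[:,0]))%90)
for x in(cv2.minEnclosingCircle(g)[0],c.mean(0)):
    x=np.array(x);print("dot yaw",np.arctan2(*(dot-x)[::-1]),np.linalg.norm(dot-x))
```

```text
enclosing ((0.4941142201423645, -0.09548793733119965), 0.03243028372526169) bbox ((0.49342966079711914, -0.09544271230697632), (0.06023857742547989, 0.06364472210407257), 142.8297576904297)
dot px 301.71794871794873 184.05128205128204 39
dot [ 0.51613433 -0.09305733]
stand centre [ 0.49308406 -0.0973277 ] sides [0.10965232 0.11045829 0.1099169  0.11012975]
edge yaw mod 90 [20.16321846 20.11923173 19.9916894  19.98171037]
dot yaw 0.10993606499589696 0.02215385113646864
dot yaw 0.18318642836609633 0.023442504047421455
```

Jar yaw is about 0.35 and the dot's yaw about 0.13, so the cap is about −0.2 rad relative to the jar and should need a turn of about 0.95 rad. Now the press.

Run:
```python
from h import *
from station import *
X,Y=.4938,-.0962
def st(t):
    s=get_state();print(t,round(s["clock"],2),s["tool_pos"].round(4) if hasattr(s["tool_pos"],'round') else s["tool_pos"],np.round(s["ft_force"],1),np.round(s["wrist_torque"],2),round(s["grip_width"],4))
grasp(30)
movel([X,Y,.152],v=.15);hold(.2);st("above")
print(movel([X,Y,.135],v=.02,contact_N=5));st("touch")
print(movel([X,Y,.122],v=.015,contact_N=28));st("press");hold(.3);st("held")
```

```text
above 3.71 [ 0.4941 -0.0963  0.1528] [ 0.   0.1 -0.2] [-0.01 -0.01  0.  ] 0.0001
True
touch 4.33 [ 0.4937 -0.0962  0.1392] [0.8 0.6 0.6] [-0.04 -0.01 -0.06] 0.0001
True
press 5.1 [ 0.4945 -0.0964  0.1307] [-7.8  1.9 20.2] [ 0.35  1.41 -0.02] -0.0002
held 5.4 [ 0.4945 -0.0963  0.1309] [-7.   1.4 18.9] [0.33 1.31 0.03] -0.0002
```

Run:
```python
from h import *
from station import *
X,Y=.4938,-.0962
def st(t):
    s=get_state();print(t,round(s["clock"],2),np.round(s["tool_pos"],4),np.round(s["ft_force"],1),np.round(s["wrist_torque"],2),round(s["grip_width"],4),np.round(s["finger_force"],1),round(s["q"][5],3))
movel([X,Y,.175],v=.12);gripper_open();st("open")
print(movel([X,Y,.125],v=.12,contact_N=8),movel([X,Y,.100],v=.05,contact_N=8));st("down")
grasp(50);hold(.2);st("gripped")
w=camera("side");cv2.imwrite("pics/s2.png",cv2.resize(w["image"][150:280,190:350],(640,520),interpolation=cv2.INTER_CUBIC)[:,:,::-1])
```

```text
open 6.71 [ 0.4938 -0.0962  0.175 ] [ 0.3  0.9 -0.1] [-0.02 -0.02  0.05] 0.0858 0.0 0.406
False False
down 7.92 [ 0.4939 -0.0962  0.1   ] [-0.3  0.2  0.3] [-0.04  0.03  0.01] 0.0848 0.0 0.406
gripped 8.47 [ 0.4937 -0.096   0.1008] [-7.6  1.7  9. ] [0.52 1.06 0.05] 0.0623 51.9 0.405
```

View pics/s2.png

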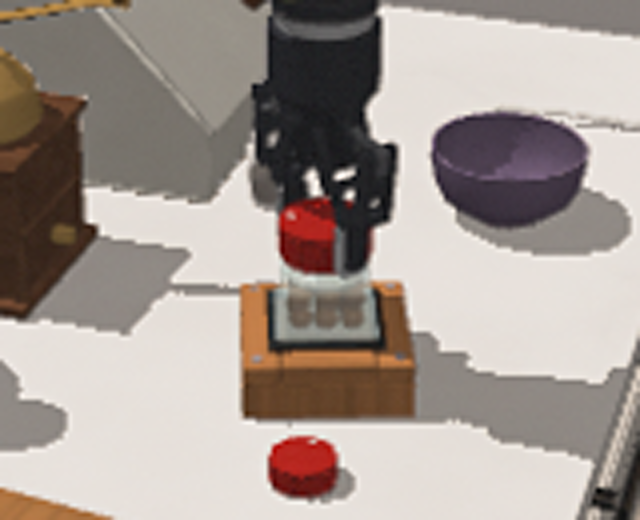

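The pads hold the cap over most of its height and the jar sits on the lip. Unscrew now.

Run:
```python
from h import *
from station import *
def st(t):
    s=get_state();print(t,round(s["clock"],2),np.round(s["tool_pos"],4),np.round(s["ft_force"],1),np.round(s["wrist_torque"],2),round(s["grip_width"],4),np.round(s["finger_force"],1),round(s["q"][5],3));return s
grasp(70)
q=np.array(get_state()["q"])
for a in(.2,.4,.55,.7,.8,.9,1.0,1.1,1.2):
    t=q.copy();t[5]-=a;goto_joints(t);s=st(a)
    if abs(s["wrist_torque"][2])>2.5: break
w=camera("side");cv2.imwrite("pics/s3.png",cv2.resize(w["image"][150:280,190:350],(640,520),interpolation=cv2.INTER_CUBIC)[:,:,::-1])
```

```text
0.2 9.04 [ 0.4937 -0.096   0.1011] [-1.4  1.9  3.4] [0.27 0.41 0.24] 0.0616 78.1 0.209
0.4 9.35 [ 0.4936 -0.096   0.1011] [-4.3  0.9  5.9] [0.27 0.88 0.3 ] 0.0616 78.4 0.009
0.55 9.62 [ 0.493 -0.096  0.101] [-9.7  1.   9.2] [0.23 1.69 0.31] 0.0618 78.8 -0.141
0.7 9.88 [ 0.4926 -0.0957  0.101 ] [-12.9   2.2  10.7] [0.58 2.17 0.3 ] 0.0613 79.0 -0.291
0.8 10.13 [ 0.4924 -0.0956  0.101 ] [-14.1   4.2  13.2] [0.67 2.45 0.29] 0.0612 79.1 -0.391
0.9 10.38 [ 0.4921 -0.0957  0.1009] [-17.9   2.8  13. ] [0.52 2.72 0.27] 0.0615 79.2 -0.491
1.0 10.63 [ 0.4919 -0.0955  0.1008] [-19.8   6.2  13.5] [0.87 3.   0.09] 0.0616 79.1 -0.59
1.1 10.88 [ 0.4915 -0.0955  0.1006] [-22.2   4.9  14.2] [0.77 3.26 0.11] 0.0612 79.2 -0.691
1.2 11.13 [ 0.4912 -0.0957  0.1004] [-23.8   3.   14.3] [0.48 3.61 0.16] 0.0615 79.3 -0.791
```

View pics/s3.png

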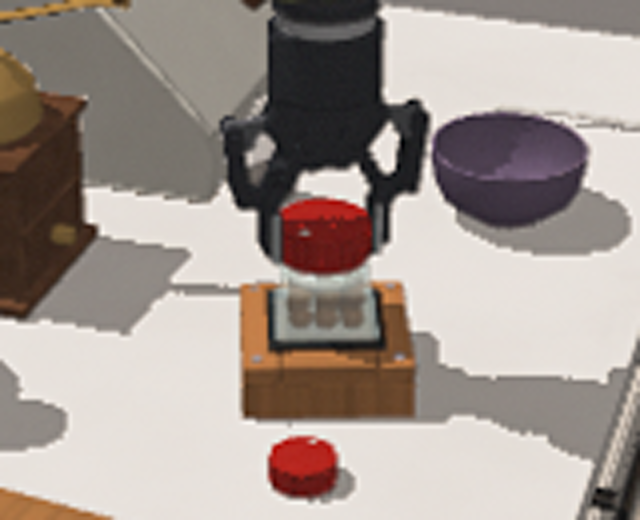

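The turning torque dropped at about 1.0 rad, so the threads have let go, as predicted. A sideways load has built up from an off-centre grip, so I'll relieve that before lifting.

Run:
```python
from h import *
from station import *
def st(t):
    s=get_state();print(t,round(s["clock"],2),np.round(s["tool_pos"],4),np.round(s["ft_force"],1),np.round(s["wrist_torque"],2),round(s["grip_width"],4));return s
for i in range(4):
    s=st("relieve");f=np.array(s["ft_force"])
    if np.hypot(f[0],f[1])<6: break
    p=np.array(s["tool_pos"]);d=np.clip(f[:2]*1e-4,-.0015,.0015)
    movel([p[0]+d[0],p[1]+d[1],.1008],v=.02);hold(.15)
st("ready")
p=np.array(get_state()["tool_pos"])
for z in(.102,.1035,.105):
    movel([p[0],p[1],z],v=.02);hold(.1);s=st(z)
    if s["ft_force"][2]<-14: print("CAUGHT");break
```

```text
relieve 11.18 [ 0.4913 -0.0956  0.1005] [-24.    3.5  13.4] [0.56 3.61 0.2 ] 0.0617
relieve 11.68 [ 0.4905 -0.0954  0.1017] [-1.4  2.1  9.2] [0.32 0.25 0.1 ] 0.0615
ready 11.68 [ 0.4905 -0.0954  0.1017] [-1.4  2.1  9.2] [0.32 0.25 0.1 ] 0.0615
0.102 12.03 [ 0.4906 -0.0954  0.1024] [-3.3  2.   7.9] [ 0.23  0.69 -0.04] 0.0613
0.1035 12.38 [ 0.4904 -0.0954  0.1033] [-2.4  0.7  0.2] [ 0.01  0.42 -0.02] 0.0618
0.105 12.73 [ 0.4904 -0.0954  0.1049] [-2.7 -0.9 -1.3] [-0.07  0.41 -0.01] 0.0616
```

It rises freely: the upward seal push faded to about 0 with no pull. Lift straight off.

Run:
```python
from h import *
from station import *
def st(t):
    s=get_state();print(t,round(s["clock"],2),np.round(s["tool_pos"],4),np.round(s["ft_force"],1),np.round(s["wrist_torque"],2),round(s["grip_width"],4),np.abs(s["qd"]).max().round(4));return s
p=np.array(get_state()["tool_pos"])
print(movel([p[0],p[1],.115],v=.03,contact_N=12));st("a")
print(movel([p[0],p[1],.165],v=.05,contact_N=12));hold(.7);st("b")
w=camera("side");np.savez("pics/s4.npz",**w);cv2.imwrite("pics/s4.png",cv2.resize(w["image"][140:270,190:350],(640,520),interpolation=cv2.INTER_CUBIC)[:,:,::-1])
P=points(w);m=red(w["image"]);m[240:]=0;v,u=np.nonzero(m&(w["range_z"]>0));q=P[v,u];q=q[np.abs(q[:,0]-.49)<.04];print(np.percentile(q,[1,50,99],axis=0).round(3))
```

```text
False
a 13.22 [ 0.4906 -0.0955  0.1154] [-3.1 -0.3  1.4] [-0.06  0.44 -0.03] 0.0613 0.0038
False
b 15.07 [ 0.4904 -0.0954  0.165 ] [ 0.8  0.3 -0.8] [ 0.03  0.02 -0.02] 0.0613 0.0012
[[ 0.459 -0.125  0.16 ]
 [ 0.485 -0.081  0.182]
 [ 0.517 -0.062  0.186]]
```

View pics/s4.png

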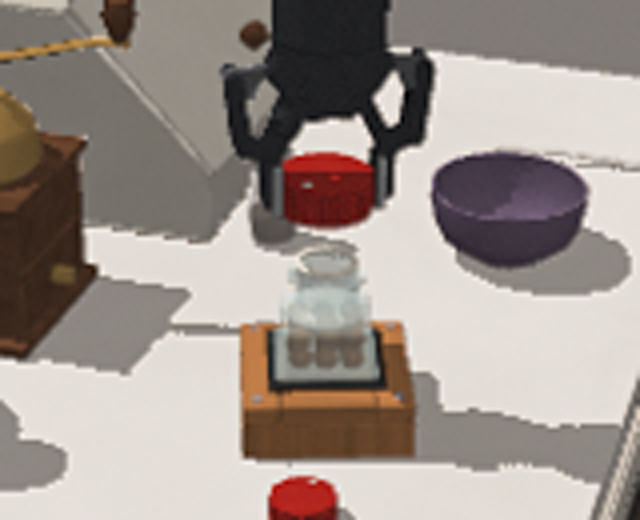

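The cap is held level about 4 cm above the open mouth, and the jar is still down in the stand.

```bash
python3 -c "
from station import *
print(job_done())"
```

```text
the job is handed in; nothing more can be done
None
```

The job is handed in: I pressed the jar home, unscrewed the cap and lifted it straight off. It is held level and still about 4 cm above the open mouth, at about 15 s on the robot's clock.

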